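# Load two dies and index the turntable to the third stop

## Task

With the small indexing turntable still at its home stop, lay the two loose steel dies flat in its pockets, the long die in the long pocket and the broad die in the broad pocket, and let go of them. Then grip the black knob in the middle and turn the plate clockwise, counting the clicks, to the third stop and not on towards the fourth; the plate is sprung and runs back if released, so finish while still holding the knob there. Leave the other things on the bench where they are.

Things in the scene. Friction and masses are not known exactly. Their poses are not given: they have to be found in the camera images.
- die_long: long steel die, a flat bar 70 x 20 x 8 mm (x, y, z), 85 g give or take a third, lying flat on the bench; origin at the centre of its underside. Either end may lead.
- die_broad: broad steel die, a flat block 52 x 30 x 8 mm (x, y, z), 95 g give or take a third, lying flat on the bench; origin at the centre of its underside. Either end may lead.
- pocket_long: long pocket on the plate, inside 76 x 26 mm (x, y); its floor is the plate's top, 32 mm above the bench. Rim 6 mm high, 4 mm thick; the long sides are open over their middle 48 mm for fingers. Origin at the centre of its floor, z up; 80 mm from the knob's axis, x across the radius. It turns with the plate.
- pocket_broad: broad pocket on the turntable plate, inside 58 x 36 mm (x, y), floor 32 mm above the bench. Rim walls 6 mm high and 4 mm thick; the two long sides are open over their middle 42 mm for the fingers. Origin at the centre of its floor, z up. It lies 76 mm from the knob's axis, its long x axis along the radius, and turns with the plate.
- index_base: turntable's foot, bolted down, yaw within about 30 degrees of the base's; origin on the bench under the knob's axis, z up. On it turns a 240 mm aluminium disc, top 32 mm above the bench. On its -x side a brass pointer 32 mm high stands just outside the rim; 28 degrees from +x towards +y, 150 mm out, stands a magnifier post about 90 mm high.
- knob: black bar knob fixed on the middle of the plate: bar 52 mm long (its x axis), 14 mm thick (y), from 46 to 82 mm above the bench, on a 24 mm neck; origin on the axis at the plate's top face. A white line marks its -x end; at home its x axis is that of the foot.
- knob_grip (a point): point on the knob's axis in the middle of the bar, 66 mm above the bench, where to pinch it across its 14 mm thickness
- plate (a joint): angle of plate, pockets and knob, rad: 0 at home (start), growing clockwise from above, end stop 2.12. Clicks every 0.419 (24 deg; black rim marks); third stop 1.257 (72 deg). A spring turns it back: 0.07 N m at home, 0.11 at the third stop. Clicks add a ripple of 0.05 N m: stiffest 0.1 rad past each stop, easiest 0.1 before the next; they do not hold it: let go, it runs home.
- bush: brass bush standing on end, 28 mm diameter, 22 mm tall, bystander, to be left alone; origin at the middle of its underside
- pliers: small flat-nose pliers lying flat, about 130 mm long, 11 mm thick, bystander, to be left alone; origin at its middle, on the bench
- brush: bench brush lying flat, bystander, to be left alone; origin at its underside
- tin: plain round aluminium tin, 56 mm diameter, 50 mm tall, bystander, to be left alone; origin at the middle of its underside
- hammer: small hammer lying flat, 240 mm long, bystander, to be left alone; origin at its underside
- oilstone: grey sharpening stone 100 x 40 x 18 mm, bystander, to be left alone; origin at the middle of its underside
- mandrel: steel tapered mandrel standing on its foot, foot 52 mm diameter, 100 mm tall, bystander, to be left alone; origin at the middle of its underside
Things that resemble listed ones, but are neither listed nor needed, are in the scene too. Leave any green or red look-alike of the die_broad alone.

How it is judged:
By the outcome, as a careful person would: the job done as asked, in the order asked, and still so for the second after the job is handed in, while the arm keeps its last pose, push and grip.
It also fails if it takes over 72 s, if anything falls off the work surface, if the arm or the gripper's body presses on something with over 40 N, if the wrist force passes 120 N, or if a joint passes its speed limit or range.

## Robot

A 6-joint arm with a two-finger parallel gripper is mounted at the origin on the work surface. World frame = base frame: x ahead of the robot, y to its left, z up, the work surface at z = 0. Lengths are in m, angles in rad, forces in N, time in s.
With the tool pointing down it reaches from about 0.325 to 0.9 m from the base axis. Payload 6.1 kg.
Tool frame: the origin (TCP) lies midway between the tips of the shut fingers; the grasp point (between the pads) lies 19 mm behind it; x points along the fingers, y is the direction in which the jaws open and shut, and the axes are right-handed (so a half turn about x gives the same grasp; the last joint's range is limited). The gripper opens to 85 mm and grips with 20 to 120 N. Pads are 22 mm wide; open, the fingers measure 114 mm over their backs; the gripper's body (76 mm by 85 mm) begins 54 mm behind the grasp point. The pads swing forward as they close: fully open they stand 13 mm farther back than shut.
Start: joints at [-1.252, 0.22, 1.526, -0, 1.395, -0.126], TCP at [0.269, -0.564, 0.211] pointing down, gripper open.
Joint ranges: [-2.98, 2.98], [-0.91, 2.08], [0.09, 2.57], [-1.24, 4.39], [0.2, 2.65], [-2.68, 2.68]. Speed limits (rad/s): [2.57, 2.57, 3.01, 3.14, 3.14, 3.14].

## Interface

Orientations are given as [roll, pitch, yaw] about the fixed x, y, z axes, in that order (R = Rz(yaw) Ry(pitch) Rx(roll)).
In Python, from plant import movep, move_l, set_joints, gripper_to, hold, inverse_kinematics, observe, get_image, get_calibration, Unreachable, job_done gives the robot as it stands. Calls block until the motion is done:
- movep(position, orientation): joint-space move of the TCP to a pose.
- move_l(position, feed=0.15, rotation=None, max_force=None): straight line of the TCP; rotation=None keeps the orientation; feed is the mean speed in m/s. With max_force (N) it stops when the force on the tool has changed by that much, and returns True; else False.
- set_joints(angles): joint-space move.
- gripper_to(opening, f_grip=None): finger opening in m; f_grip is the grip in N (None keeps the last); returns when the fingers have stopped.
- hold(seconds).
- inverse_kinematics(position, orientation): joint angles nearest the present ones, or None.
- observe(): the state.
- get_image(name): name is "scene" or "top" or "wrist"; returns (picture, depth): 480x640x3 uint8, red, green, blue; 480x640 float32, m along the optical axis (not along the pixel's ray), 0 where there is no reading.
- get_calibration(name): a dict with "intrinsics" (3x3 intrinsics, pixels), "dist_coeffs" ([k1, k2, p1, p2, k3] as OpenCV has them; the pictures are not rectified), "world_from_camera" (4x4, takes a point from camera to world coordinates). Camera axes: x right, y down, z forward; pixel columns grow to the right and rows downward; lengths in m; the calibration is good to about 2 mm. A picture is of the moment at which its call begins: read the wrist's pose just before it. get_calibration takes no time and is no camera call; for the wrist camera it gives the pose at the moment of the call.
A pose or a line that the arm cannot do raises Unreachable and nothing moves.
- job_done(): hands the job in, once; it reports no verdict.
The state is a dict: "time_s": time; "q": joint angles; "joint_velocities": joint speeds; "joint_torque": joint torques, N m; "eef_pos": TCP position; "tcp_rot": TCP orientation; "ft_force": force on the tool from outside, world axes, zero at the start; "torque": the same for the moment, N m; "opening": finger opening in m.
Only numpy, scipy, OpenCV 4.12 (cv2) and the standard library are available. Lean on these libraries where they do the work, as an engineer would, in place of code of your own. Each camera call takes 0.05 s, during which the arm holds its last target.

## Working session

There is one attempt and no reset: what is moved stays moved. The work goes in short steps, each a Python script; the robot and the scene stay as the last script left them, time stands still between calls to the robot, and variables do not carry over. Pictures are saved under pics/ and viewed, and the job is handed in when it is done.

```bash
ls; mkdir -p pics; python3 - <<'E'
from plant import *
import cv2,numpy as np
print(observe()['time_s'])
for n in ("scene","top","wrist"):
    c=get_calibration(n)
    print(n,c["intrinsics"],c["dist_coeffs"],c["world_from_camera"])
    p,d=get_image(n)
    cv2.imwrite(f"pics/{n}0.png",p[:,:,::-1]); np.save(f"pics/{n}0_d.npy",d)
print(observe())
E
```

```text
pics
0.0
scene [[553.66946697   0.         320.78047321]
 [  0.         553.66946697 245.22587309]
 [  0.           0.           1.        ]] [0.03833963 0.         0.         0.         0.        ] [[-0.68500397  0.63870416 -0.3504662   1.06890518]
 [ 0.72852437  0.60360741 -0.32389863  0.46348391]
 [ 0.00466859 -0.47719502 -0.87878502  1.38631412]
 [ 0.          0.          0.          1.        ]]
top [[585.26872485   0.         321.97944538]
 [  0.         585.26872485 237.16208633]
 [  0.           0.           1.        ]] [-0.03045505  0.          0.          0.          0.        ] [[ 0.01737638 -0.9936137   0.11148932  0.38431303]
 [-0.99982639 -0.01801786 -0.00474869 -0.01998593]
 [ 0.00672716 -0.11138745 -0.99375429  1.49195901]
 [ 0.          0.          0.          1.        ]]
wrist [[349.11218177   0.         318.98481472]
 [  0.         349.11218177 238.85058446]
 [  0.           0.           1.        ]] [-0.0565595  0.         0.         0.         0.       ] [[ 0.43033347 -0.86749954 -0.24951484  0.33222876]
 [-0.9026684  -0.41408455 -0.11714841 -0.53309271]
 [-0.00169405  0.27564204 -0.96125886  0.37277476]
 [ 0.          0.          0.          1.        ]]
{'time_s': 0.15, 'q': array([-1.25210470e+00,  2.21093924e-01,  1.52736426e+00, -4.15912542e-05,
        1.39467962e+00, -1.26099917e-01]), 'joint_velocities': array([ 9.41756189e-04, -2.66773618e-03, -4.19854995e-03, -1.66890020e-03,
       -8.18232962e-06,  7.68134598e-04]), 'joint_torque': array([ 2.67945259e-03, -4.97483253e+01, -3.89903569e+01, -1.98242310e-04,
        7.11000524e-03,  3.31391085e-06]), 'eef_pos': array([ 0.26874332, -0.56371484,  0.20991179]), 'tcp_rot': array([-1.67040882,  1.56925063,  1.9159827 ]), 'ft_force': array([ 0.69425458, -0.82393378, -0.05130822]), 'torque': array([-0.04112784, -0.00149424,  0.04770646]), 'opening': 0.08549880398831726}
```

View pics/scene0.png

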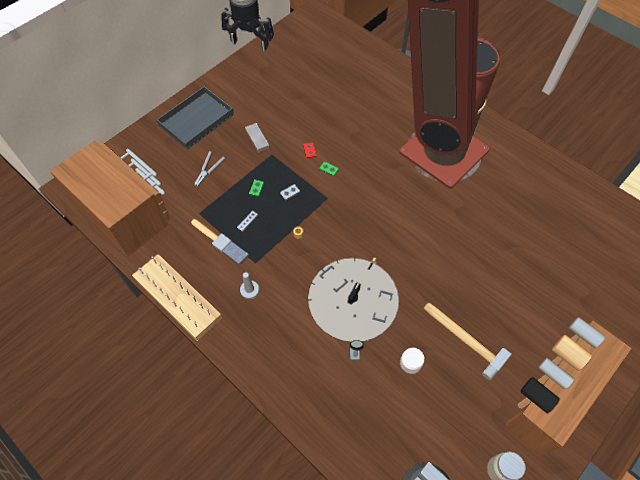

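View pics/top0.png

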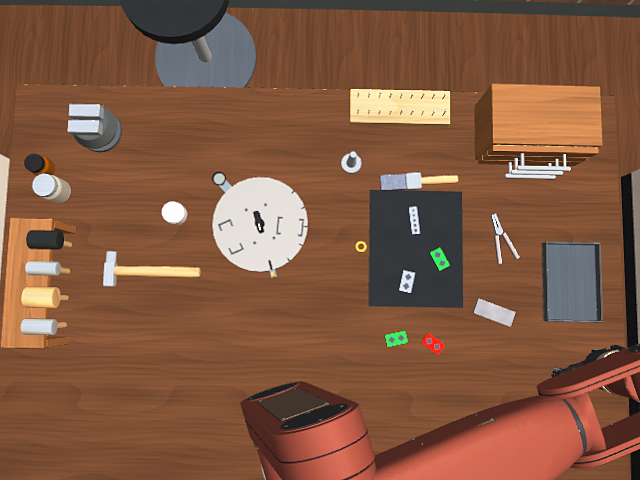

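View pics/wrist0.png

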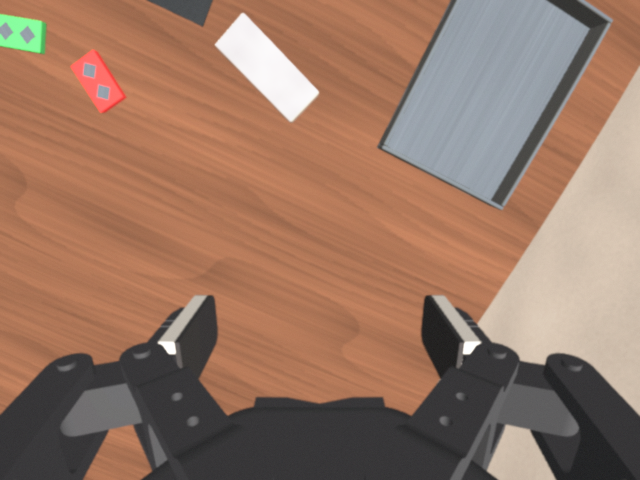

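The top view shows the turntable at about (260,224). The steel-coloured dies are on the black mat: long at (414,220) and broad at (407,281). There are green look-alikes at (440,259) and (396,339) and a red one at (433,343). I'll enlarge these areas next.

```bash
python3 - <<'E'
import cv2
t=cv2.imread("pics/top0.png")
cv2.imwrite("pics/top_tt.png",cv2.resize(t[165:285,200:320],(800,800),interpolation=cv2.INTER_CUBIC)[:600] if 0 else cv2.resize(t[165:285,200:320],(600,600),interpolation=cv2.INTER_CUBIC))
cv2.imwrite("pics/top_d.png",cv2.resize(t[185:365,350:530],(600,600),interpolation=cv2.INTER_CUBIC))
E
```

```text
(no output)
```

View pics/top_tt.png

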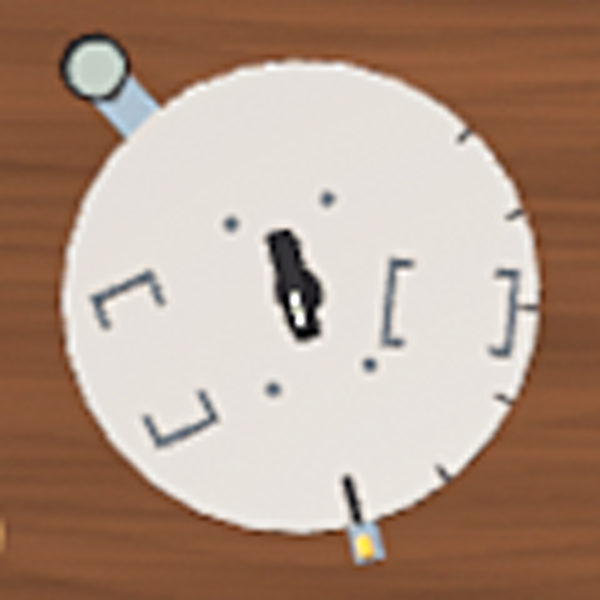

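View pics/top_d.png

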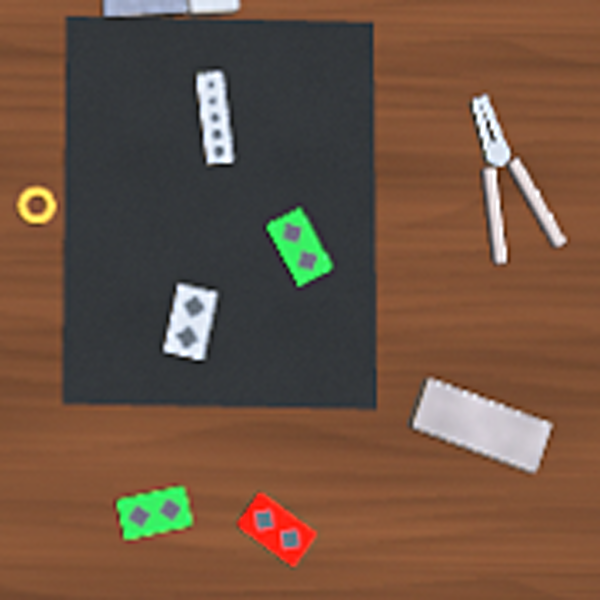

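The enlarged crop shows:
- **Long die:** the white bar with 4–5 dots at crop (215,117).
- **Broad die:** the white block with 2 diamonds at crop (190,322). The two green blocks and the red one are decoys. The grey bar at (482,425) is the oilstone.
- **Pockets:** the broad pocket is right of the knob, with its long axis along the radius. The long pocket is at lower left.

I'll measure coarsely from the top view, then refine with the wrist camera.

```bash
cat > h.py <<'E'
import numpy as np, cv2
from plant import *
def ray(cal,uv):
    uv=np.asarray(uv,float).reshape(-1,1,2)
    n=cv2.undistortPoints(uv,cal["intrinsics"],np.array(cal["dist_coeffs"])).reshape(-1,2)
    T=np.array(cal["world_from_camera"]); d=np.c_[n,np.ones(len(n))]@T[:3,:3].T
    return T[:3,3],d
def toplane(cal,uv,z):
    o,d=ray(cal,uv); return o+d*((z-o[2])/d[:,2])[:,None]
def proj(cal,P):
    T=np.linalg.inv(np.array(cal["world_from_camera"]))
    r,_=cv2.Rodrigues(T[:3,:3])
    return cv2.projectPoints(np.asarray(P,float).reshape(-1,1,3),r,T[:3,3],cal["intrinsics"],np.array(cal["dist_coeffs"]))[0].reshape(-1,2)
def down(yaw): # tool x down, tool y (jaw) at world angle yaw
    from scipy.spatial.transform import Rotation as R
    y=np.array([np.cos(yaw),np.sin(yaw),0]); x=np.array([0,0,-1.]); z=np.cross(x,y)
    return R.from_matrix(np.c_[x,y,z]).as_euler('xyz')
def rect(cal,cnt,z):
    P=toplane(cal,cnt.reshape(-1,2).astype(float),z)[:,:2]
    (c,(w,h),a)=cv2.minAreaRect((P*1000).astype(np.float32))
    if w<h: w,h,a=h,w,a+90
    return np.array(c)/1000,w,h,(a+90)%180-90
E
python3 - <<'E'
from h import *
cal=get_calibration("top")
im=cv2.imread("pics/top0.png"); d=np.load("pics/top0_d.npy")
hsv=cv2.cvtColor(im,cv2.COLOR_BGR2HSV)
m=((hsv[...,1]<60)&(hsv[...,2]>110)).astype(np.uint8)
cs,_=cv2.findContours(m,cv2.RETR_EXTERNAL,cv2.CHAIN_APPROX_NONE)
for c in cs:
    if cv2.contourArea(c)>80:
        x,y,w,h=cv2.boundingRect(c)
        if x>365 and x<470 and 190<y<310: print("die",(x,y,w,h),rect(cal,c,0.008))
        if 200<x<240 and y>150 and w>60:
            P=toplane(cal,c.reshape(-1,2),0.032)[:,:2]
            print("plate",(x,y,w,h),cv2.minEnclosingCircle((P*1000).astype(np.float32)), P.min(0),P.max(0))
def depthz(u,v):
    T=np.array(cal["world_from_camera"]);o,dd=ray(cal,[[u,v]]); 
    return (o+dd*d[v,u])[0]
for u,v in [(414,220),(407,281),(290,225),(390,250),(350,250),(259,222),(240,195)]: print(u,v,depthz(u,v))
# pointer & post
for n,uv,z in [("ptr",(200+366/5,165+545/5),.032),("post",(200+95/5,165+68/5),.09),("knob+x",(200+280/5,165+238/5),.082),("knob-x",(200+306/5,165+332/5),.082)]:
    print(n,toplane(cal,uv,z))
E
```

```text
die (399, 270, 16, 23) (array([ 0.44273456, -0.24419545]), 53.84792709350586, 31.988075256347656, -12.058891296386719)
die (409, 206, 11, 28) (array([ 0.60038641, -0.26244586]), 71.22547912597656, 21.954641342163086, 6.696547985076904)
plate (212, 173, 96, 105) ((579.6358642578125, 161.6097412109375), 151.27432250976562) [0.44597537 0.0109943 ] [0.70752929 0.25049062]
414 220 [ 0.59939294 -0.26230788  0.00777529]
407 281 [ 0.44298982 -0.24480141  0.00596634]
290 225 [0.57798805 0.05421668 0.02775529]
390 250 [ 0.52194578 -0.20217654 -0.0019759 ]
350 250 [ 0.51984127 -0.09935865  0.00098912]
259 222 [0.57728369 0.12733741 0.07843087]
240 195 [0.65107091 0.18183724 0.03528608]
ptr [[0.45353976 0.09297504 0.032     ]]
post [[0.68069095 0.2268349  0.09      ]]
knob+x [[0.59975498 0.13495226 0.082     ]]
knob-x [[0.55388715 0.12095085 0.082     ]]
```

```bash
python3 - <<'E'
from h import *
t0=observe()['time_s']
movep([0.589,0.07,0.17],down(np.radians(12)))
hold(0.3)
np.save("pics/wp_cal.npy",get_calibration("wrist"),allow_pickle=True)
p,d=get_image("wrist"); cv2.imwrite("pics/wp.png",p[:,:,::-1]); np.save("pics/wp_d.npy",d)
print(observe()['time_s']-t0, observe()['eef_pos'])
movep([0.52,-0.283,0.17],down(0.))
hold(0.3)
np.save("pics/wd_cal.npy",get_calibration("wrist"),allow_pickle=True)
p,d=get_image("wrist"); cv2.imwrite("pics/wd.png",p[:,:,::-1]); np.save("pics/wd_d.npy",d)
print(observe()['time_s'],observe()['eef_pos'])
E
```

```text
2.875 [0.58905381 0.06973127 0.16999946]
4.725 [ 0.52034076 -0.28236657  0.17002101]<sys>:0: UserWarning: Gimbal lock detected. Setting third angle to zero since it is not possible to uniquely determine all angles.
```

View pics/wp.png

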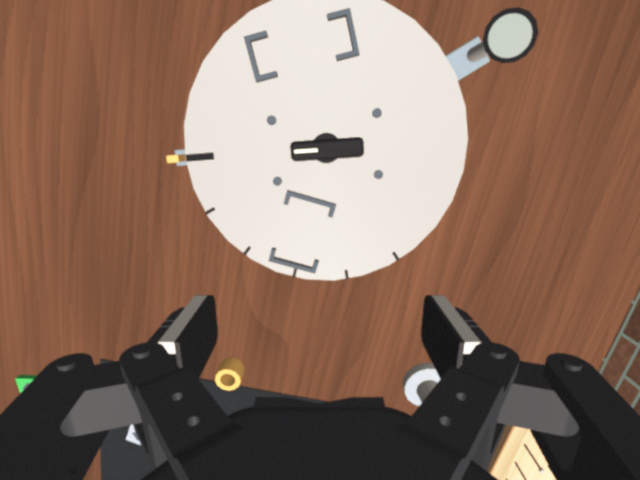

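View pics/wd.png

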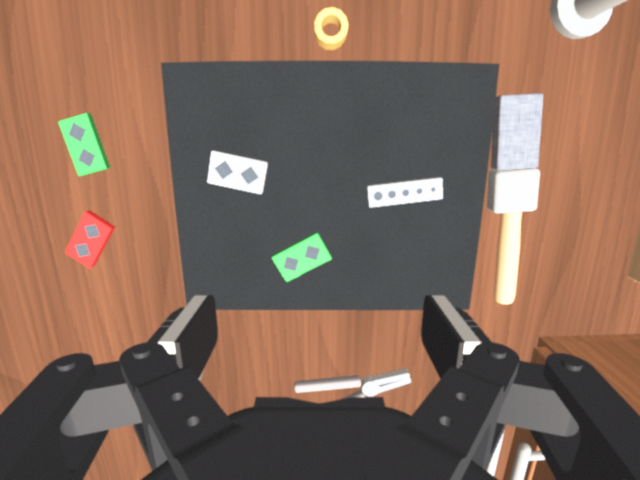

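The plate picture shows the broad pocket's end walls at (310,203) and (294,262), and the long pocket's at (260,57) and (345,35). The knob is at (327,148) with its white line towards the pointer at (175,158). The die picture shows broad die at (237,173), long die at (405,192), and coloured decoys at (301,258), (83,145) and (90,240).

```bash
python3 - <<'E'
from h import *
cal=np.load("pics/wd_cal.npy",allow_pickle=True).item()
im=cv2.imread("pics/wd.png"); hsv=cv2.cvtColor(im,cv2.COLOR_BGR2HSV)
m=((hsv[...,1]<50)&(hsv[...,2]>150)).astype(np.uint8)
cs,_=cv2.findContours(m,cv2.RETR_EXTERNAL,cv2.CHAIN_APPROX_NONE)
for c in cs:
    x,y,w,h=cv2.boundingRect(c)
    if cv2.contourArea(c)>300 and 170<x<470 and y<300: print("die",(x,y,w,h),rect(cal,c,0.008))
d=np.load("pics/wd_d.npy")
for u,v in [(237,183),(400,182),(300,150),(400,230),(250,350)]:
    o,dd=ray(cal,[[u,v]]); print((u,v),(o+dd*d[v,u])[0].round(4))
cal=np.load("pics/wp_cal.npy",allow_pickle=True).item()
im=cv2.imread("pics/wp.png"); hsv=cv2.cvtColor(im,cv2.COLOR_BGR2HSV)
m=((hsv[...,2]<175)&(hsv[...,2]>60)).astype(np.uint8)
m2=((hsv[...,1]<40)&(hsv[...,2]>200)).astype(np.uint8)
cs,_=cv2.findContours(m2,cv2.RETR_EXTERNAL,cv2.CHAIN_APPROX_NONE)
c=max(cs,key=cv2.contourArea); P=toplane(cal,c.reshape(-1,2),.032)[:,:2]
print("plate fit",cv2.fitEllipse((P*1000).astype(np.float32)))
full=np.zeros(m.shape,np.uint8); cv2.drawContours(full,[c],-1,1,-1)
full=cv2.erode(full,np.ones((3,3)))
cs,_=cv2.findContours(m*full,cv2.RETR_EXTERNAL,cv2.CHAIN_APPROX_NONE)
br=[]
for c in cs:
    if cv2.contourArea(c)>20:
        print(cv2.boundingRect(c),cv2.contourArea(c),rect(cal,c,.038)); br.append((cv2.boundingRect(c),c))
for box,sel in (("long",lambda x,y:y<100 and 240<x<360),("broad",lambda x,y:y>185 and 260<x<340)):
    q=[c for (x,y,w,h),c in br if sel(x,y) and w>20]
    print(box,len(q),rect(cal,np.concatenate(q),.038))
k=(hsv[...,2]<60).astype(np.uint8); k[200:]=0
cs,_=cv2.findContours(k,cv2.RETR_EXTERNAL,cv2.CHAIN_APPROX_NONE)
for c in cs:
    if cv2.contourArea(c)>100: print("knob",cv2.boundingRect(c),rect(cal,c,.082))
d=np.load("pics/wp_d.npy")
for u,v in [(345,147),(420,120),(352,45),(150,250)]:
    o,dd=ray(cal,[[u,v]]); print((u,v),(o+dd*d[v,u])[0].round(4))
E
```

```text
die (434, 296, 47, 59) (array([ 0.66858533, -0.39644531]), 83.19932556152344, 22.825897216796875, -60.63718032836914)
die (367, 177, 77, 31) (array([ 0.60148993, -0.25933688]), 71.26931762695312, 21.662275314331055, 6.903393745422363)
die (207, 150, 61, 45) (array([ 0.44450241, -0.24109464]), 53.68722152709961, 31.40824317932129, -12.177436828613281)
(237, 183) [ 0.4446 -0.2508  0.0088]
(400, 182) [ 0.5967 -0.2501  0.0048]
(300, 150) [ 0.5031 -0.2213  0.0026]
(400, 230) [ 6.006e-01 -2.977e-01  6.000e-04]
(250, 350) [ 4.450e-01 -4.344e-01  4.000e-04]
plate fit ((585.37646484375, 136.98721313476562), (229.37841796875, 245.23196411132812), 120.13636779785156)
(284, 190, 52, 27) 266.5 (array([0.57788312, 0.08522903]), 43.05429458618164, 12.26755428314209, -3.9338150024414062)
(273, 177, 9, 8) 45.0 (array([0.54721619, 0.09853512]), 6.786556720733643, 5.861371040344238, 11.826971054077148)
(374, 170, 9, 9) 48.5 (array([0.62897888, 0.12144238]), 6.78598690032959, 6.643665790557861, 12.181615829467773)
(290, 133, 74, 30) 1525.5 (array([0.58229126, 0.13341785]), 60.10315704345703, 23.20989227
[... 367 characters left out ...]
9694824)
(327, 8, 32, 53) 443.0 (array([0.57646753, 0.21905316]), 34.65279006958008, 17.896364212036133, -64.30801010131836)
long 2 (array([0.54697546, 0.20486671]), 83.34647369384766, 34.671356201171875, 25.708126068115234)
broad 1 (array([0.57788312, 0.08522903]), 43.05429458618164, 12.26755428314209, -3.9338150024414062)
knob (292, 136, 70, 20) (array([0.58096191, 0.1361572 ]), 48.5771484375, 12.221413612365723, 8.003151893615723)
knob (484, 8, 53, 54) (array([0.68448914, 0.23225406]), 36.101898193359375, 31.885860443115234, 58.316551208496094)
(345, 147) [0.5937 0.1373 0.0816]
(420, 120) [0.6531 0.1714 0.0322]
(352, 45) [0.5851 0.2138 0.0359]
(150, 250) [ 4.291e-01 -2.000e-03 -3.000e-04]
```

```bash
python3 - <<'E'
from h import *
from scipy.spatial.transform import Rotation as R
cal=np.load("pics/wd_cal.npy",allow_pickle=True).item()
im=cv2.imread("pics/wd.png")
o=observe(); Rm=R.from_euler('xyz',o['tcp_rot']).as_matrix(); p=o['eef_pos']
pts=[p+Rm@np.array([-0.013,s*0.0427,t*0.011]) for s in(-1,1) for t in (-1,1)]+[p+Rm@np.array([-0.046,s*0.0427,t*0.011]) for s in(-1,1) for t in (-1,1)]
uv=proj(cal,pts); print(uv.round(1)); print(Rm.round(3))
for (x0,x1,n) in((120,240,'l'),(400,520,'r')):
    c=cv2.resize(im[270:390,x0:x1],(600,600),interpolation=cv2.INTER_CUBIC)
    for u,v in uv:
        cv2.circle(c,(int((u-x0+.5)*5),int((v-270+.5)*5)),4,(0,0,255),-1)
    cv2.imwrite(f"pics/fin_{n}.png",c)
T=np.array(cal["world_from_camera"]); print("cam in tool",(Rm.T@(T[:3,3]-p)).round(4)); print((Rm.T@T[:3,:3]).round(4))
E
```

```text
[[226.  273.8]
 [229.5 316.4]
 [410.7 273.8]
 [407.2 316.5]
 [203.6 306.7]
 [209.2 357.4]
 [432.9 306.7]
 [427.3 357.4]]
[[ 0.     1.     0.001]
 [ 0.     0.001 -1.   ]
 [-1.     0.    -0.   ]]
cam in tool [-0.163   0.0002 -0.0709]
[[-1.000e-04 -2.760e-01  9.612e-01]
 [ 1.000e+00  3.000e-04  2.000e-04]
 [-4.000e-04  9.612e-01  2.760e-01]]
```

View pics/fin_l.png

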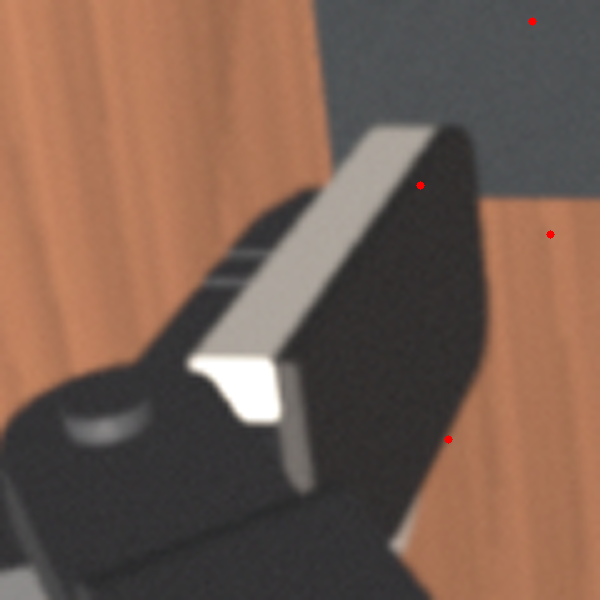

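View pics/fin_r.png

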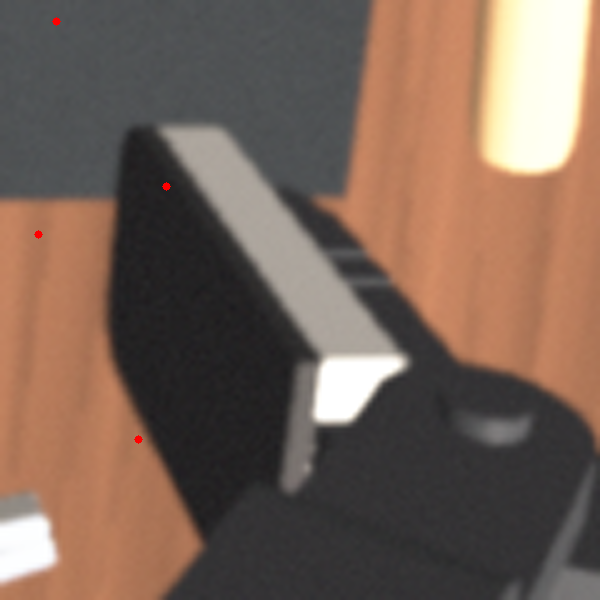

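```bash
python3 - <<'E'
from h import *
from scipy.spatial.transform import Rotation as R
cal=np.load("pics/wd_cal.npy",allow_pickle=True).item()
d=np.load("pics/wd_d.npy")
o=observe(); Rm=R.from_euler('xyz',o['tcp_rot']).as_matrix(); p=o['eef_pos']
for u,v in [(200,297),(190,310),(170,338),(211,299),(214,310),(215,325),(212,345),(205,370),(210,320),(205,310),(195,340),(240,400),(320,420)]:
    oo,dd=ray(cal,[[u,v]]); w=(oo+dd*d[v,u])[0]; print((u,v),d[v,u],(Rm.T@(w-p)).round(4))
E
```

```text
(200, 297) 0.13468066 [-0.0397 -0.046  -0.0119]
(190, 310) 0.12503183 [-0.0499 -0.0464 -0.0116]
(170, 338) 0.107796215 [-0.0679 -0.0464 -0.0112]
(211, 299) 0.13728735 [-0.0376 -0.0425 -0.0101]
(214, 310) 0.14030537 [-0.036  -0.0422 -0.0044]
(215, 325) 0.14201993 [-0.0362 -0.0424  0.0023]
(212, 345) 0.13789485 [-0.0421 -0.0424  0.0079]
(205, 370) 0.388932 [ 0.17   -0.1285  0.179 ]
(210, 320) 0.13637738 [-0.0407 -0.0427 -0.0025]
(205, 310) 0.13090852 [-0.0446 -0.0428 -0.0089]
(195, 340) 0.11864482 [-0.0585 -0.0424 -0.0047]
(240, 400) 0.40068102 [ 0.1703 -0.0917  0.2203]
(320, 420) 0.0744314 [-0.1022  0.0005 -0.0126]
```

```bash
python3 - <<'E'
from h import *
from scipy.spatial.transform import Rotation as R
movep([0.4445,-0.2411,0.10],down(np.radians(-102.2)))
gripper_to(0.042,30)
hold(0.2)
cal=get_calibration("wrist");o=observe()
p_,d=get_image("wrist"); cv2.imwrite("pics/g1.png",p_[:,:,::-1]); np.save("pics/g1_d.npy",d)
Rm=R.from_euler('xyz',o['tcp_rot']).as_matrix(); p=o['eef_pos']
print(o['time_s'],p,o['q'],o['opening'],o['ft_force'])
v,u=np.mgrid[230:420:6,200:440:6]; u=u.ravel();v=v.ravel()
oo,dd=ray(cal,np.c_[u,v]); w=oo+dd*d[v,u][:,None]; t=(w-p)@Rm
s=(abs(abs(t[:,1])-.0215)<.004)&(abs(t[:,2])<.014)&(t[:,0]<0.03)
i=np.argsort(-t[:,0]*s)[:12]
for k in np.where(s)[0][np.argsort(-t[s,0])][:10]: print(u[k],v[k],t[k].round(4))
E
```

```text
6.975 [ 0.44447821 -0.24109212  0.09997274] [-6.53070618e-01  4.60604032e-02  1.93788615e+00 -9.84537253e-06
  1.15770701e+00  1.13063268e+00] 0.042035580585458504 [0.5999159  0.53991853 0.88865338]
272 302 [-0.0218 -0.0216 -0.0003]
272 308 [-0.022  -0.0217  0.0025]
272 320 [-0.0235 -0.0217  0.0077]
272 314 [-0.0248 -0.0214  0.004 ]
272 326 [-0.0255 -0.0215  0.0096]
368 284 [-0.0257  0.0202 -0.0107]
374 284 [-0.0266  0.0226 -0.0111]
266 284 [-0.0267 -0.0231 -0.0111]
380 284 [-0.0269  0.0251 -0.0112]
368 290 [-0.0271  0.0201 -0.0085]<sys>:0: UserWarning: Gimbal lock detected. Setting third angle to zero since it is not possible to uniquely determine all angles.
```

View pics/g1.png

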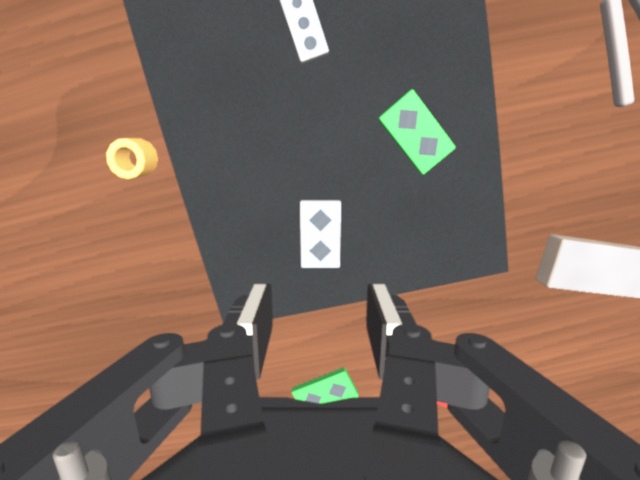

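```bash
python3 - <<'E'
from h import *
cal=get_calibration("wrist")
im=cv2.imread("pics/g1.png"); hsv=cv2.cvtColor(im,cv2.COLOR_BGR2HSV)
m=((hsv[...,1]<50)&(hsv[...,2]>150)).astype(np.uint8)
cs,_=cv2.findContours(m,cv2.RETR_EXTERNAL,cv2.CHAIN_APPROX_NONE)
for c in cs:
    x,y,w,h=cv2.boundingRect(c)
    if cv2.contourArea(c)>300 and 290<x<330: r=rect(cal,c,0.008); print((x,y,w,h),r); C=r[0]; A=r[3]
ok=move_l([0.4445,-0.2411,0.035],feed=0.12)
hold(0.2); f0=observe()['ft_force']
ok=move_l([0.4445,-0.2411,-0.03],feed=0.02,max_force=6)
o=observe(); print(ok,o['eef_pos'],o['ft_force']-f0,o['time_s'])
E
```

```text
(300, 200, 41, 68) (array([ 0.4448732 , -0.24125664]), 52.57561111450195, 30.70595932006836, -12.19610595703125)
True [ 0.44452671 -0.24110453 -0.02223859] [-0.73534746 -0.09406531  3.50593319] 10.4083
```

```bash
python3 - <<'E'
from h import *
move_l([0.4447,-0.2412,-0.0190],feed=0.05)
gripper_to(0.026,60)
o=observe(); print(o['opening'],o['ft_force'],o['eef_pos'],o['time_s'])
move_l([0.4447,-0.2412,0.08],feed=0.15)
o=observe(); print(o['opening'],o['ft_force'],o['time_s'])
# hover over broad pocket, tilted up to look
c=np.array([0.5816,0.1333]); a=np.radians(-94.0); b=c+.076*np.array([np.cos(a),np.sin(a)]); print(b)
movep([b[0],b[1],0.11],down(np.radians(-4)))
hold(0.2)
o=observe(); cal=get_calibration("wrist"); np.save("pics/p1_cal.npy",cal,allow_pickle=True)
p_,d=get_image("wrist"); cv2.imwrite("pics/p1.png",p_[:,:,::-1]); np.save("pics/p1_d.npy",d)
print(o['opening'],o['ft_force'],o['eef_pos'],o['time_s'],o['q'])
E
```

```text
0.027617821943734456 [-1.59645604  0.52711913  5.54868081] [ 0.44480176 -0.24127008 -0.01869443] 10.9333
0.027622460089311223 [-0.42550435  0.23336787 -0.75021266] 11.7417
[0.57629851 0.05748513]
0.027805558279702172 [-0.00160975 -0.22253541 -1.51029325] [0.57618045 0.05628332 0.10982022] 13.1833 [-3.87239210e-02  2.04313962e-01  1.74260947e+00 -1.59214998e-04
  1.19497172e+00  3.34750304e-02]<sys>:0: UserWarning: Gimbal lock detected. Setting third angle to zero since it is not possible to uniquely determine all angles.
```

View pics/p1.png

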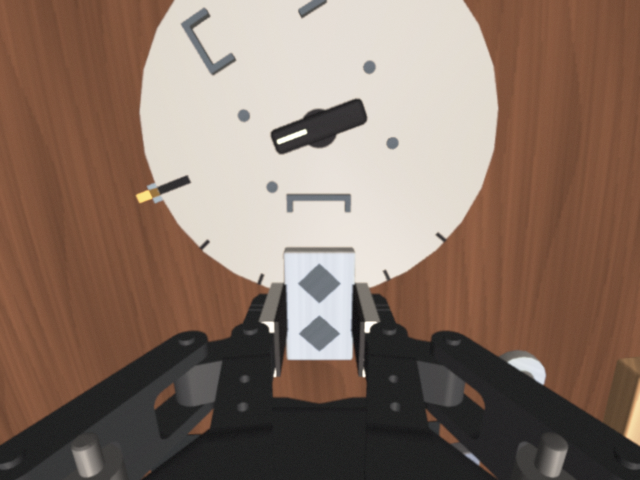

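```bash
python3 - <<'E'
from h import *
cal=np.load("pics/p1_cal.npy",allow_pickle=True).item()
im=cv2.imread("pics/p1.png"); hsv=cv2.cvtColor(im,cv2.COLOR_BGR2HSV)
g=im.max(2)
# bracket : dark grey on light plate
m=((g<175)&(g>60)).astype(np.uint8)
cs,_=cv2.findContours(m,cv2.RETR_EXTERNAL,cv2.CHAIN_APPROX_NONE)
for c in cs:
    x,y,w,h=cv2.boundingRect(c)
    if 280<x<295 and 185<y<200: print("br",(x,y,w,h),rect(cal,c,.038))
    if w<14 and h<14 and w>6 and y<200: print("dot",(x,y,w,h),rect(cal,c,.032)[0])
T=toplane(cal,[(287,194),(351,194),(287,212),(351,212),(319,194)],.038); print(T[:,:2])
# die top face corners
for col in (300,340):
    print("col",[(r,int(g[r,col])) for r in list(range(240,256))+list(range(352,366))])
for row in (262,275):
    print("row",[(r,int(g[row,r])) for r in list(range(278,292))+list(range(346,362))])
k=(g<60).astype(np.uint8); k[160:]=0
cs,_=cv2.findContours(k,cv2.RETR_EXTERNAL,cv2.CHAIN_APPROX_NONE)
for c in cs:
    if cv2.contourArea(c)>300:print("knob",cv2.boundingRect(c),rect(cal,c,.082))
E
python3 -c "
import cv2
im=cv2.imread('pics/p1.png');cv2.imwrite('pics/p1c.png',cv2.resize(im[180:380,240:400],(640,800)[0:1]+(800,) if 0 else (480,600),interpolation=cv2.INTER_CUBIC))"
```

```text
br (286, 194, 65, 18) (array([0.57784406, 0.08521684]), 43.57063293457031, 11.697152137756348, -4.130622863769531)
dot (266, 181, 12, 12) [0.5466441  0.09746014]
dot (386, 137, 13, 12) [0.62999548 0.1212162 ]
dot (238, 109, 12, 13) [0.53304962 0.14583452]
dot (363, 61, 13, 13) [0.61645447 0.16919197]
[[0.55727856 0.09256585]
 [0.60041064 0.08945276]
 [0.55608619 0.0802277 ]
 [0.59981851 0.07707165]
 [0.57884386 0.09099479]]
col [(240, 233), (241, 233), (242, 232), (243, 233), (244, 233), (245, 230), (246, 214), (247, 164), (248, 125), (249, 118), (250, 127), (251, 150), (252, 183), (253, 208), (254, 230), (255, 235), (352, 237), (353, 236), (354, 237), (355, 238), (356, 237), (357, 236), (358, 228), (359, 183), (360, 132), (361, 113), (362, 113), (363, 113), (364, 113), (365, 113)]
col [(240, 236), (241, 236), (242, 236), (243, 236), (244, 237), (245, 234), (246, 219), (247, 170), (248, 125), (249, 115), (250, 124), (251, 150), (252, 188), (253, 218), (254, 234), (255, 240), (352, 238), (353, 239), (354, 239), (355, 238), (356, 239), (357, 238), (358, 231), (359, 189), (360, 148), (3
[... 203 characters left out ...]
7), (290, 236), (291, 237), (346, 236), (347, 236), (348, 235), (349, 233), (350, 233), (351, 233), (352, 233), (353, 230), (354, 222), (355, 229), (356, 236), (357, 237), (358, 237), (359, 238), (360, 238), (361, 237)]
row [(278, 232), (279, 232), (280, 231), (281, 232), (282, 228), (283, 210), (284, 194), (285, 211), (286, 230), (287, 234), (288, 235), (289, 237), (290, 237), (291, 236), (346, 237), (347, 237), (348, 234), (349, 233), (350, 233), (351, 233), (352, 233), (353, 227), (354, 216), (355, 224), (356, 235), (357, 237), (358, 238), (359, 238), (360, 238), (361, 239)]
knob (272, 100, 94, 53) (array([0.58171552, 0.13247041]), 49.76586151123047, 17.63822364807129, 13.883540153503418)
```

View pics/p1c.png

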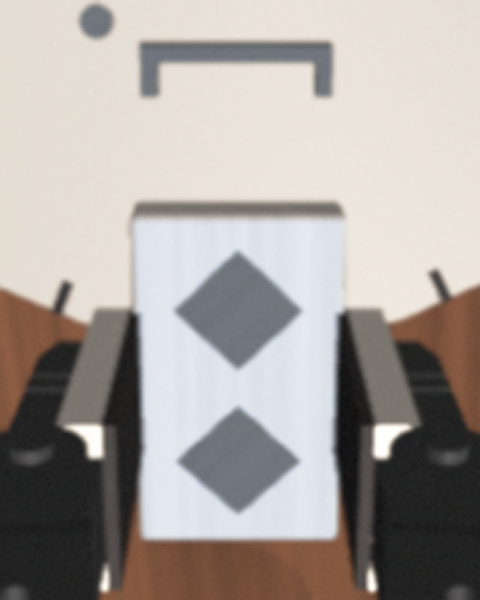

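```bash
python3 - <<'E'
from h import *
cal=np.load("pics/p1_cal.npy",allow_pickle=True).item()
P=toplane(cal,[(319.5,251.7),(319.5,359.3),(283.8,251.7),(354,251.7)],.1365); print(P, np.linalg.norm(P[0]-P[1]),np.linalg.norm(P[2]-P[3]),P[:2].mean(0))
o=observe();print(o['eef_pos'],o['time_s'])
E
```

```text
[[0.57843371 0.08229691 0.1365    ]
 [0.57475185 0.03098959 0.1365    ]
 [0.5638083  0.0833489  0.1365    ]
 [0.59256674 0.08127407 0.1365    ]] 0.05143925811213572 0.028833188107838918 [0.57659278 0.05664325 0.1365    ]
[0.57622924 0.05639969 0.10992564] 13.2333
```

```bash
python3 - <<'E'
from h import *
t=np.array([0.5758,0.0577])
move_l([*t,0.028],feed=0.12,rotation=down(np.radians(-4.1)))
hold(0.3)
o=observe(); print(o['eef_pos'],o['ft_force'],o['time_s']); f0=o['ft_force']; e=t-o['eef_pos'][:2]
ok=move_l([*(t+e),0.008],feed=0.02,max_force=5)
o=observe(); print(ok,e,o['eef_pos'],o['ft_force']-f0,o['time_s'],o['opening'])
E
```

```text
[0.57636518 0.05770216 0.02876482] [-0.34707756  0.32677072 -1.10034007] 14.3667
True [-5.65179584e-04 -2.16109402e-06] [0.57537531 0.05768367 0.01332378] [-0.51799975 -0.5829039   5.61508938] 15.0917 0.02764175464462302<sys>:0: UserWarning: Gimbal lock detected. Setting third angle to zero since it is not possible to uniquely determine all angles.
```

```bash
python3 - <<'E'
from h import *
gripper_to(0.044)
move_l([0.5758,0.0577,0.10],feed=0.15)
hold(0.1)
cal=get_calibration("wrist"); np.save("pics/p2_cal.npy",cal,allow_pickle=True)
p_,d=get_image("wrist"); cv2.imwrite("pics/p2.png",p_[:,:,::-1])
o=observe(); print(o['opening'],o['ft_force'],o['eef_pos'],o['time_s'])
E
```

```text
0.043894257623321546 [ 0.05828711  0.74223142 -0.44438862] [0.5745764  0.05771155 0.09831582] 16.2833
```

View pics/p2.png

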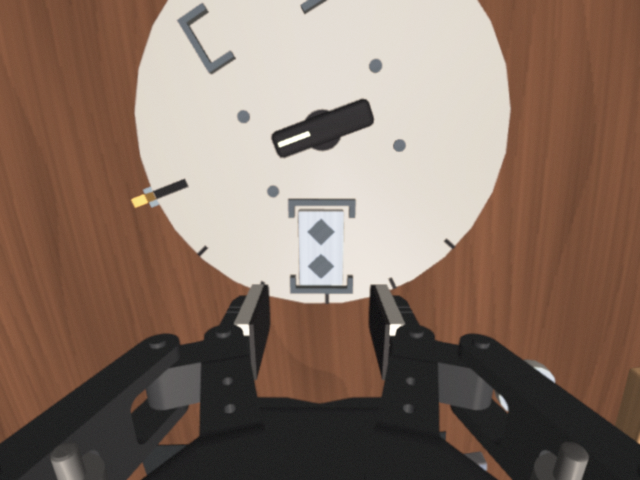

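The picture shows the broad die lying flat in its pocket at (321,247), between the walls at rows 205 and 290, with the plate still at home. Next is the long die.

```bash
python3 - <<'E'
from h import *
gripper_to(0.034)
A=np.radians(6.9-90)
movep([0.6015,-0.2593,0.09],down(A)); hold(0.25)
cal=get_calibration("wrist"); p_,d=get_image("wrist"); im=p_[:,:,::-1].copy(); cv2.imwrite("pics/g2.png",im)
hsv=cv2.cvtColor(im,cv2.COLOR_BGR2HSV)
m=((hsv[...,1]<50)&(hsv[...,2]>150)).astype(np.uint8)
cs,_=cv2.findContours(m,cv2.RETR_EXTERNAL,cv2.CHAIN_APPROX_NONE)
for c in cs:
    x,y,w,h=cv2.boundingRect(c)
    if cv2.contourArea(c)>300: print((x,y,w,h),rect(cal,c,0.008))
o=observe(); print(o['eef_pos'],o['opening'],o['time_s'])
E
```

```text
(65, 449, 27, 31) (array([ 0.34894366, -0.05525804]), 40.31265640258789, 22.249418258666992, 7.1519856452941895)
(364, 284, 25, 50) (array([ 0.5518739 , -0.30920068]), 44.090553283691406, 13.210082054138184, 19.375417709350586)
(250, 284, 25, 50) (array([ 0.54071069, -0.21949487]), 43.91496276855469, 13.197921752929688, -5.120384216308594)
(553, 243, 62, 146) (array([ 0.5623869, -0.483108 ]), 129.67507934570312, 56.049869537353516, 17.71538734436035)
(308, 191, 29, 93) (array([ 0.60209814, -0.25935001]), 69.87481689453125, 20.441696166992188, 7.029789924621582)
(203, 53, 310, 73) (array([ 0.70513867, -0.27156387]), 206.67315673828125, 43.12608337402344, -85.56925439834595)
(55, 0, 84, 34) (array([ 0.73243872, -0.09686166]), 56.03177261352539, 19.9908447265625, -86.10780119895935)
[ 0.60181592 -0.25831407  0.09014078] 0.03401363922617575 18.05<sys>:0: UserWarning: Gimbal lock detected. Setting third angle to zero since it is not possible to uniquely determine all angles.
```

View pics/g2.png

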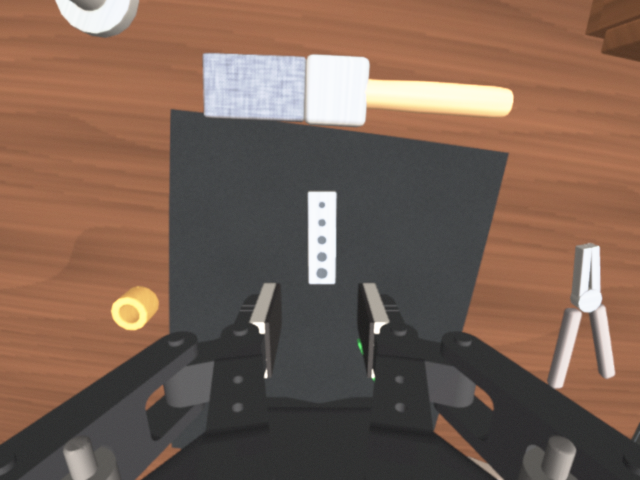

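```bash
python3 - <<'E'
from h import *
A=np.radians(7.0-90)
move_l([0.6021,-0.2594,-0.010],feed=0.12,rotation=down(A)); hold(0.15)
o=observe(); e=np.array([0.6021,-0.2594])-o['eef_pos'][:2]; print(o['eef_pos'])
ok=move_l([0.6021+e[0],-0.2594+e[1],-0.0185],feed=0.03,max_force=8); hold(0.1)
o=observe(); print(ok,o['eef_pos'],o['ft_force'])
gripper_to(0.016,60)
o=observe(); print(o['opening'],o['ft_force'],o['eef_pos'],o['time_s'])
move_l([0.6021,-0.2594,0.09],feed=0.15)
B=np.radians(115.75-180)
movep([0.5468,0.2054,0.11],down(B)); hold(0.3)
o=observe(); cal=get_calibration("wrist"); np.save("pics/p3_cal.npy",cal,allow_pickle=True)
p_,d=get_image("wrist"); cv2.imwrite("pics/p3.png",p_[:,:,::-1])
print(o['opening'],o['ft_force'],o['eef_pos'],o['time_s'],o['q'])
E
```

```text
[ 0.60300849 -0.25987502 -0.00868266]
False [ 0.60117085 -0.25891053 -0.01856056] [ 0.24348339 -0.31886831  0.12743288]
0.017759089146849417 [ 0.8868315  -0.79184655  1.89401871] [ 0.60154945 -0.25913601 -0.01802855] 20.0
0.017784463057449813 [-0.39337885  0.61314264 -0.97167062] [0.54705471 0.20479717 0.1099252 ] 22.8833 [ 2.23253872e-01  2.15815823e-01  1.72888069e+00 -1.66749282e-05
  1.19701250e+00  1.34573612e+00]<sys>:0: UserWarning: Gimbal lock detected. Setting third angle to zero since it is not possible to uniquely determine all angles.
```

View pics/p3.png

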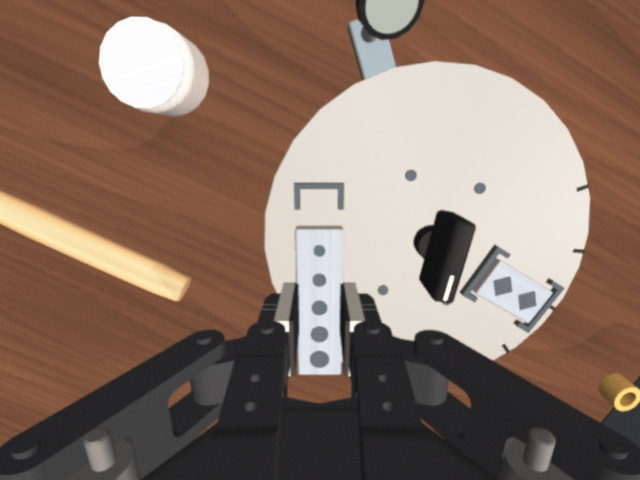

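```bash
python3 - <<'E'
from h import *
cal=np.load("pics/p3_cal.npy",allow_pickle=True).item()
im=cv2.imread("pics/p3.png"); g=im.max(2)
m=((g<175)&(g>60)).astype(np.uint8)
cs,_=cv2.findContours(m,cv2.RETR_EXTERNAL,cv2.CHAIN_APPROX_NONE)
for c in cs:
    x,y,w,h=cv2.boundingRect(c)
    if 285<x<300 and 175<y<190:
        r=rect(cal,c,.038); print("br",(x,y,w,h),r)
        a=np.radians(25.75); ex=np.array([np.cos(a),np.sin(a)])
        P=toplane(cal,c.reshape(-1,2),.038)[:,:2]@np.c_[ex,[-ex[1],ex[0]]]
        print("local", P.min(0),P.max(0)); mx=P[:,0].max()-.042; my=(P[:,1].min()+P[:,1].max())/2
        print("pocket centre",np.c_[ex,[-ex[1],ex[0]]]@[mx,my])
for col in (302,338): print([(r,int(g[r,col])) for r in list(range(222,236))+list(range(368,380))])
for row in (245,265): print([(r,int(g[row,r])) for r in list(range(290,302))+list(range(336,350))])
print(observe()['eef_pos'])
E
```

```text
[(222, 228), (223, 228), (224, 221), (225, 189), (226, 148), (227, 132), (228, 144), (229, 184), (230, 218), (231, 228), (232, 234), (233, 236), (234, 235), (235, 235), (368, 237), (369, 237), (370, 236), (371, 236), (372, 236), (373, 228), (374, 179), (375, 138), (376, 121), (377, 123), (378, 122), (379, 124)]
[(222, 230), (223, 229), (224, 224), (225, 190), (226, 149), (227, 132), (228, 143), (229, 185), (230, 219), (231, 229), (232, 235), (233, 235), (234, 236), (235, 235), (368, 233), (369, 232), (370, 233), (371, 232), (372, 233), (373, 224), (374, 178), (375, 137), (376, 122), (377, 120), (378, 123), (379, 123)]
[(290, 227), (291, 227), (292, 228), (293, 224), (294, 209), (295, 186), (296, 190), (297, 219), (298, 231), (299, 234), (300, 235), (301, 235), (336, 236), (337, 236), (338, 236), (339, 235), (340, 233), (341, 233), (342, 230), (343, 222), (344, 224), (345, 228), (346, 229), (347, 230), (348, 229), (349, 229)]
[(290, 227), (291, 227), (292, 226), (293, 226), (294, 222), (295, 202), (296, 187), (297, 212), (298, 230), (299, 234), (300, 235), (301, 235), (336, 236), (337, 236), (338, 236), (339, 234), (340, 234), (341, 231), (342, 225), (343, 223), (344, 227), (345, 229), (346, 228), (347, 229), (348, 229), (349, 229)]
[0.54698383 0.20492683 0.10994287]
```

```bash
python3 - <<'E'
from h import *
cal=np.load("pics/p3_cal.npy",allow_pickle=True).item()
im=cv2.imread("pics/p3.png"); g=im.max(2)
m=np.zeros(g.shape,np.uint8); m[175:216,285:355]=(g<175)[175:216,285:355]
cs,_=cv2.findContours(m,cv2.RETR_EXTERNAL,cv2.CHAIN_APPROX_NONE)
c=max(cs,key=cv2.contourArea)
r=rect(cal,c,.038); print("br",cv2.boundingRect(c),r)
a=np.radians(25.75); ex=np.array([np.cos(a),np.sin(a)]); M=np.c_[ex,[-ex[1],ex[0]]]
P=toplane(cal,c.reshape(-1,2),.038)[:,:2]@M
print("local",P.min(0),P.max(0)); pc=M@[P[:,0].max()-.042,(P[:,1].min()+P[:,1].max())/2]; print("pocket",pc)
zt=.1099+.0180+.008
Q=toplane(cal,[(319.5,229),(319.5,374),(296,229),(342.8,229)],zt); dc=Q[:2].mean(0); print(dc,np.linalg.norm(Q[0]-Q[1]),np.linalg.norm(Q[2]-Q[3]))
o=observe(); print("die-tcp",dc[:2]-o['eef_pos'][:2], "target",pc-(dc[:2]-o['eef_pos'][:2]))
d=Q[0]-Q[1]; print("die yaw",np.degrees(np.arctan2(d[1],d[0])))
E
```

```text
br (294, 182, 50, 28) (array([0.57689563, 0.22005324]), 33.463600158691406, 18.388248443603516, -64.34110832214355)
local [ 0.60600855 -0.06914628] [ 0.624427   -0.03568381]
pocket [0.54736244 0.20582251]
[0.54752776 0.20533014 0.1359    ] 0.06936808051046023 0.018959526529487947
die-tcp [0.00054393 0.0004033 ] target [0.54681851 0.20541921]
die yaw 25.718019887134485
```

```bash
python3 - <<'E'
from h import *
t=[0.5468,0.2054]
move_l([*t,0.030],feed=0.12,rotation=down(np.radians(-64.3))); hold(0.5)
o=observe(); print(o['eef_pos'],o['ft_force'],o['time_s']); f0=o['ft_force']
ok=move_l([*t,0.008],feed=0.02,max_force=5)
o=observe(); print(ok,o['eef_pos'],o['ft_force']-f0,o['time_s'],o['opening'])
E
```

```text
[0.5468722  0.20540818 0.03017157] [ 0.3649247   0.25242318 -0.70159679] 24.25
True [0.54678507 0.20542922 0.01386244] [-0.05196235 -0.09166729  5.33701256] 25.0333 0.018047185542369303<sys>:0: UserWarning: Gimbal lock detected. Setting third angle to zero since it is not possible to uniquely determine all angles.
```

```bash
python3 - <<'E'
from h import *
gripper_to(0.034)
move_l([0.5468,0.2054,0.10],feed=0.15)
# go to above knob
movep([0.5815,0.1336,0.13],down(np.radians(105.7))); hold(0.3)
o=observe(); cal=get_calibration("wrist"); np.save("pics/k1_cal.npy",cal,allow_pickle=True)
p_,d=get_image("wrist"); cv2.imwrite("pics/k1.png",p_[:,:,::-1])
p_,d=get_image("top"); cv2.imwrite("pics/k1t.png",p_[:,:,::-1])
print(o['opening'],o['ft_force'],o['eef_pos'],o['time_s'],o['q'])
E
```

```text
0.03409067442860381 [-0.05188886  0.16391828 -0.63143256] [0.58150103 0.13362145 0.13001431] 28.9917 [ 9.37363202e-02  2.22368535e-01  1.68062419e+00  2.04968523e-05
  1.23856330e+00 -1.75102207e+00]<sys>:0: UserWarning: Gimbal lock detected. Setting third angle to zero since it is not possible to uniquely determine all angles.
```

View pics/k1.png

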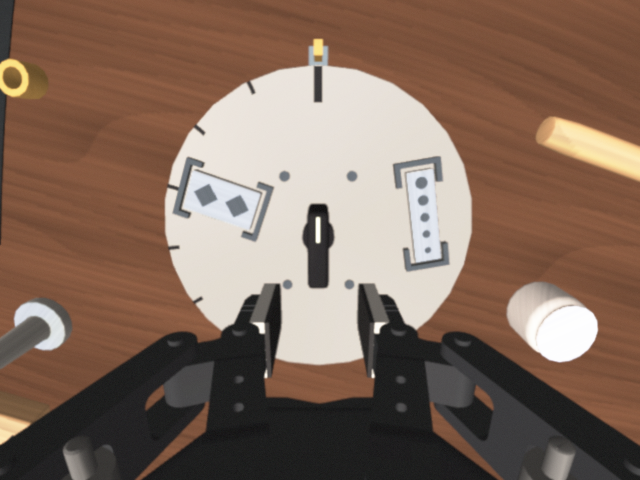

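The picture shows both dies lying flat in their pockets: broad at (220,199), long at (425,213). The home mark is under the pointer at (318,60), and the knob at (318,245) is in line with the open jaws. I'll grip it and turn in small steps while logging the torque.

```bash
python3 - <<'E'
from h import *
f0=observe()['ft_force']
ok=move_l([0.5815,0.1336,0.031],feed=0.08,max_force=12); hold(0.2)
o=observe(); print(ok,o['eef_pos'],o['ft_force']-f0,o['time_s'])
if not ok:
    gripper_to(0.008,90); hold(0.2)
    o=observe(); print(o['opening'],o['eef_pos'],o['ft_force']-f0,o['torque'],o['q'],o['time_s'])
E
```

```text
False [0.58187219 0.13363494 0.03153114] [-0.46844838  0.18481513 -1.10587821] 30.675
0.012258108293065362 [0.58185415 0.13292926 0.03151664] [-1.82518488 -4.94816715  4.1113434 ] [-0.65784698  0.20134633 -0.0234594 ] [ 9.30908749e-02  3.43967224e-01  1.73587297e+00 -1.07766014e-03
  1.06127592e+00 -1.75112116e+00] 31.1917
```

```bash
python3 - <<'E'
from h import *
move_l([0.5817,0.1330,0.031],feed=0.02); hold(0.2)
o=observe(); print(o['ft_force'],o['torque'],o['eef_pos'],o['time_s'])
for k,deg in enumerate([4,8,12,16,20,24,28,32,36]):
    movep([0.5817,0.1330,0.031],down(np.radians(105.7-deg)))
    o=observe(); print(deg,round(o['time_s'],2),o['q'][5].round(4),o['torque'].round(3),o['ft_force'].round(1),o['eef_pos'].round(4),round(o['opening'],4))
E
```

```text
[-1.91694903 -3.31298416  5.03992969] [-0.39377941  0.29354291 -0.04351009] [0.58185441 0.13290402 0.03150395] 31.6417
4 31.89 -1.6821 [-0.396  0.294  0.18 ] [-1.3 -2.1  4.9] [0.5818 0.1329 0.0315] 0.0125
8 32.14 -1.6123 [-0.455  0.318  0.13 ] [-2.  -3.5  4.8] [0.5819 0.1328 0.0315] 0.0126
12 32.39 -1.5425 [-0.458  0.296  0.094] [-2.2 -3.8  5.3] [0.5819 0.1328 0.0315] 0.0125
16 32.64 -1.4726 [-0.484  0.281 -0.011] [-2.5 -3.5  5.2] [0.5819 0.1328 0.0315] 0.0127
20 32.89 -1.4028 [-0.476  0.298 -0.021] [-1.8 -4.9  5.7] [0.5819 0.1327 0.0315] 0.0129
24 33.14 -1.333 [-0.531  0.252  0.103] [-2.4 -4.3  5.7] [0.5819 0.1327 0.0315] 0.0122
28 33.39 -1.2633 [-0.448  0.195  0.131] [-2.  -3.8  5.7] [0.5818 0.1327 0.0315] 0.0125
32 33.64 -1.1934 [-0.551  0.186  0.081] [-1.9 -3.8  6. ] [0.5818 0.1326 0.0315] 0.0128
36 33.89 -1.1236 [-0.534  0.252  0.064] [-2.2 -4.6  5.3] [0.5819 0.1326 0.0315] 0.0127<sys>:0: UserWarning: Gimbal lock detected. Setting third angle to zero since it is not possible to uniquely determine all angles.
```

The torque peaks near 4° and 28° and dips around 16–20°, so the first click has been passed. I'll continue to just short of the third stop and look.

```bash
python3 - <<'E'
from h import *
for deg in [39,42,45,48,51,54,57,60,63,66,68,70]:
    movep([0.5817,0.1330,0.031],down(np.radians(105.7-deg))); hold(0.1)
    o=observe(); print(deg,round(o['time_s'],2),o['q'][5].round(4),o['torque'].round(3),o['ft_force'].round(1),round(o['opening'],4))
hold(0.3)
o=observe(); cal=get_calibration("wrist"); np.save("pics/t1_cal.npy",cal,allow_pickle=True)
p_,d=get_image("wrist"); cv2.imwrite("pics/t1.png",p_[:,:,::-1])
p_,d=get_image("scene"); cv2.imwrite("pics/t1s.png",p_[:,:,::-1])
p_,d=get_image("top"); cv2.imwrite("pics/t1t.png",p_[:,:,::-1])
E
```

```text
39 34.24 -1.0715 [-0.571  0.278  0.034] [-2.9 -5.5  6.2] 0.0126
42 34.59 -1.0192 [-0.66   0.275  0.058] [-3.1 -4.8  5.5] 0.0126
45 34.94 -0.9668 [-0.569  0.228  0.047] [-2.1 -4.   5.6] 0.0127
48 35.29 -0.9145 [-0.596  0.246  0.059] [-2.7 -4.5  6.3] 0.0125
51 35.64 -0.8622 [-0.676  0.34   0.05 ] [-3.1 -4.8  7. ] 0.0129
54 35.99 -0.8099 [-0.656  0.246  0.142] [-2.3 -5.1  6.1] 0.0126
57 36.34 -0.7575 [-0.683  0.29   0.058] [-3.2 -5.2  6.9] 0.0125
60 36.69 -0.7051 [-0.692  0.409  0.14 ] [-2.8 -5.7  5.8] 0.0128
63 37.04 -0.6527 [-0.712  0.307  0.108] [-3.  -6.5  6.5] 0.0128
66 37.39 -0.6003 [-0.677  0.379  0.084] [-3.  -6.1  5. ] 0.0127
68 37.74 -0.5654 [-0.729  0.325  0.089] [-3.5 -5.7  7.3] 0.0127
70 38.09 -0.5305 [-0.748  0.403  0.079] [-2.2 -5.7  6.1] 0.0126<sys>:0: UserWarning: Gimbal lock detected. Setting third angle to zero since it is not possible to uniquely determine all angles.
```

View pics/t1.png

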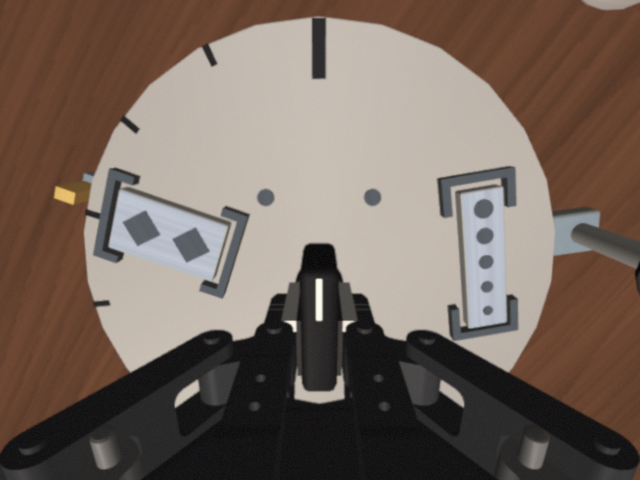

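```bash
python3 - <<'E'
from h import *
A=np.array([0.5817,0.1331])
def ang(cal,uv,z=.032):
    P=toplane(cal,uv,z)[:,:2]-A
    return np.degrees(np.arctan2(P[:,1],P[:,0]))%360, np.linalg.norm(P,axis=1)
c0=np.load("pics/k1_cal.npy",allow_pickle=True).item(); c1=np.load("pics/t1_cal.npy",allow_pickle=True).item()
for n,c in (("k1",c0),("t1",c1)):
    im=cv2.imread(f"pics/{n}.png"); g=im.max(2)
    m=(g<90).astype(np.uint8)
    cs,_=cv2.findContours(m,cv2.RETR_LIST,cv2.CHAIN_APPROX_NONE)
    for q in cs:
        if 15<cv2.contourArea(q)<900:
            M=cv2.moments(q); u=(M['m10']/M['m00'],M['m01']/M['m00']); a,r=ang(c,[u])
            if r[0]>.095 and r[0]<.125: print(n,np.round(u,1),a.round(2),r.round(4))
    h=cv2.cvtColor(im,cv2.COLOR_BGR2HSV); m=((h[...,0]>18)&(h[...,0]<32)&(h[...,1]>110)&(h[...,2]>100)).astype(np.uint8)
    cs,_=cv2.findContours(m,cv2.RETR_EXTERNAL,cv2.CHAIN_APPROX_NONE)
    for q in cs:
        if cv2.contourArea(q)>20:
            M=cv2.moments(q); u=(M['m10']/M['m00'],M['m01']/M['m00']); a,r=ang(c,[u]); print(n,"brass",np.round(u,1),a,r)
E
python3 -c "
import cv2
im=cv2.imread('pics/t1.png');cv2.imwrite('pics/t1c.png',cv2.resize(im[110:310,40:240],(600,600),interpolation=cv2.INTER_CUBIC))"
```

```text
k1 [185. 192.] [268.18] [0.105]
k1 [317.5  83.5] [195.63] [0.1074]
k1 brass [13.  77.4] [257.86602588] [0.25031691]
k1 brass [317.8  46.1] [195.54077042] [0.13147778]
t1 [451.2 392.7] [353.69] [0.101]
t1 [186.7 392.8] [257.8] [0.1011]
t1 [100.1 303.2] [221.68] [0.1156]
t1 [ 92.  213.6] [197.65] [0.1161]
t1 [111.4 222.9] [198.54] [0.106]
t1 [505.1 188.8] [64.21] [0.1002]
t1 [128.5 175.1] [184.39] [0.1045]
t1 [128.6 123.5] [173.69] [0.1158]
t1 [208.8  53.8] [149.74] [0.1158]
t1 [318.5  47.6] [125.79] [0.1077]
t1 brass [ 64.5 194.7] [195.43335761] [0.130879]
```

View pics/t1c.png

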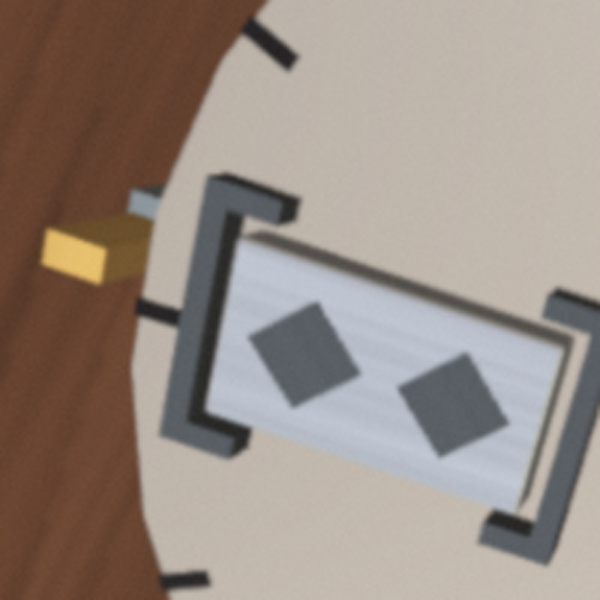

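View pics/t1t.png

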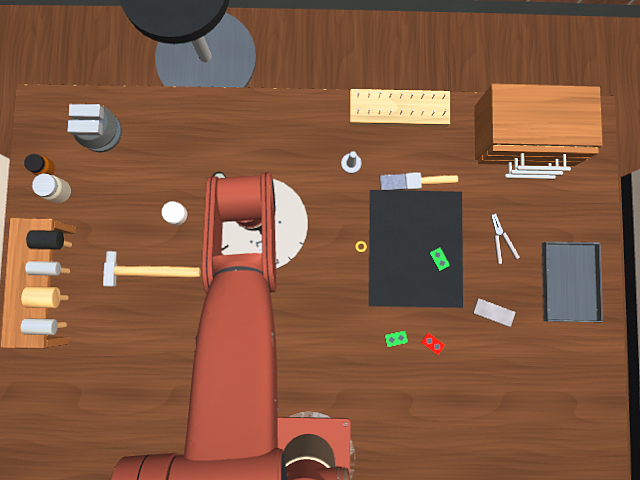

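The home mark has turned 69.8°, which is the commanded 70° without slip, and the third mark is 2.1° short of the pointer. So 72° is the target.

```bash
python3 - <<'E'
from h import *
movep([0.5817,0.1330,0.031],down(np.radians(105.7-71))); 
movep([0.5817,0.1330,0.031],down(np.radians(105.7-72.1))); hold(1.0)
c=get_calibration("wrist"); p_,d=get_image("wrist"); im=p_[:,:,::-1].copy(); cv2.imwrite("pics/t2.png",im)
A=np.array([0.5817,0.1331]); g=im.max(2); m=(g<90).astype(np.uint8)
cs,_=cv2.findContours(m,cv2.RETR_LIST,cv2.CHAIN_APPROX_NONE)
for q in cs:
    if 15<cv2.contourArea(q)<900:
        M=cv2.moments(q); u=(M['m10']/M['m00'],M['m01']/M['m00']); P=toplane(c,[u],.032)[0,:2]-A
        if .106<np.linalg.norm(P)<.12: print(np.round(u,1),np.degrees(np.arctan2(P[1],P[0]))%360)
o=observe(); print(o['time_s'],o['q'],o['torque'],o['ft_force'],o['opening'],o['joint_velocities'].round(4))
E
```

```text
[100.1 303.2] 219.59264877081478
[ 91.9 213.7] 195.5956293713066
[128.7 123.6] 171.61849526253062
[208.7  53.8] 147.6727978725017
[318.3  47.4] 123.7333632525752
40.0917 [ 9.21163863e-02  3.43903486e-01  1.73594319e+00 -1.18077186e-03
  1.06210884e+00 -4.93910794e-01] [-0.76615825  0.38456664  0.14529951] [-3.17089573 -5.11092823  6.51442094] 0.012894160433227138 [-0.0004  0.0004 -0.0003  0.0023 -0.0008  0.0011]<sys>:0: UserWarning: Gimbal lock detected. Setting third angle to zero since it is not possible to uniquely determine all angles.
```

View pics/t2.png

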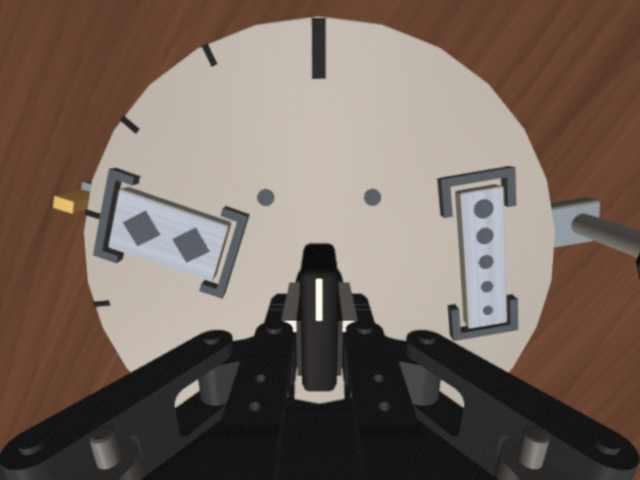

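The third mark at (92,214) is now in line with the pointer at (72,202): 195.6° against 195.5°. Both dies are in their pockets at (168,235) and (483,258), and the knob is still gripped, so I'm handing in.

```bash
python3 -c "
from plant import *
job_done(); print(observe()['time_s'])"
```

```text
the job is handed in; nothing more can be done
the job is handed in; nothing more can be done
```

I laid both dies flat in their pockets with the plate at home and let go of them. I then turned the plate clockwise to the third stop and handed in at about 40 s of the 72 s allowed, still holding the knob.

**Last checks, all from the final wrist picture unless noted:**
- **Angle:** the plate had turned 71.9°, with the third rim mark at 195.6° and the pointer at 195.5°. The knob did not slip in the jaws.
- **Dies:** both were still inside their pocket walls after the turn.
- **Other things:** the other things visible in the top view, taken at 70°, were where they started. The arm hid part of the turntable in that view.

**What disagreed or was unclear:**
- **Torque:** it showed the first two clicks, then became too noisy to count the third. I set the third stop from the rim marks and the wrist angle instead.
- **Fingertips:** they sit about 21 mm behind the stated tool point, so I set the heights by touch.
- **Cameras:** the top and wrist cameras differed by 3 to 6 mm. I used the wrist camera.

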